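# Put the calibration weights back in their cases

## Task

The balance check is finished: put each of the four steel calibration weights back into the wooden case whose round well is made for its size, standing upright on the floor of the well, with the cases left standing flat on the bench. Lower the weights in gently - do not drop or knock over any of them - and leave the glass beaker where it stands.

Things in the scene. Friction and masses are not known exactly. Their poses are not given: they have to be found in the camera images.
- weight_500g: The largest of four bare steel calibration weights, loose, 500 g: an upright cylinder 38 mm across and 47 mm high, with a short neck and a 22 mm wide round knob on top, 62 mm high in all. It stands on the bench near the balance, on the robot's right (y below 0). Origin: centre of its underside; z runs up its axis.
- weight_200g: The second largest of four bare steel calibration weights, loose, 200 g: an upright cylinder 28 mm across and 35 mm high, with a short neck and a 16 mm wide round knob on top, 46 mm high in all. It stands on the bench near the balance, on the robot's right (y below 0). Origin: centre of its underside; z runs up its axis.
- weight_100g: The third largest of four bare steel calibration weights, loose, 100 g: an upright cylinder 22 mm across and 28 mm high, with a short neck and a 13 mm wide round knob on top, 37 mm high in all. It stands on the bench near the balance, on the robot's right (y below 0). Origin: centre of its underside; z runs up its axis.
- weight_20g: The smallest of four bare steel calibration weights, loose, 20 g: an upright cylinder 13 mm across and 16.5 mm high, with a short neck and a 9 mm wide round knob on top, 22.5 mm high in all. It stands on the bench near the balance, on the robot's right (y below 0). Origin: centre of its underside; z runs up its axis.
- case_500g: The largest of four open wooden case bottoms, loose, about 200 g, for the 500 g weight: a square block 74 x 74 x 38 mm, in the middle of its top a round blind well 45 mm wide, 24 mm deep, flaring to 52 mm at the mouth; felt floor 14 mm above the underside. Seated, the weight sticks out 38 mm above the block. On the robot's left (y above 0). Origin: centre of underside; z up.
- case_200g: The second largest of four open wooden case bottoms, loose, about 120 g, for the 200 g weight: a square block 62 x 62 x 30 mm, in the middle of its top a round blind well 35 mm wide, 18 mm deep, flaring to 42 mm at the mouth; felt floor 12 mm above the underside. Seated, the weight sticks out 28 mm above the block. On the robot's left (y above 0). Origin: centre of underside; z up.
- case_100g: The third largest of four open wooden case bottoms, loose, about 80 g, for the 100 g weight: a square block 52 x 52 x 25 mm, in the middle of its top a round blind well 27.5 mm wide, 14 mm deep, flaring to 34.5 mm at the mouth; felt floor 11 mm above the underside. Seated, the weight sticks out 23 mm above the block. On the robot's left (y above 0). Origin: centre of underside; z up.
- case_20g: The smallest of four open wooden case bottoms, loose, about 40 g, for the 20 g weight: a square block 42 x 42 x 18 mm, in the middle of its top a round blind well 19.5 mm wide, 8 mm deep, flaring to 26.5 mm at the mouth; felt floor 10 mm above the underside. Seated, the weight sticks out 14.5 mm above the block. On the robot's left (y above 0). Origin: centre of underside; z up.
- beaker: Bystander, loose: a glass beaker 70 mm across at the rim and 92 mm high, standing empty beyond the work near the middle. Origin: centre of its underside.
Not all that is in view belongs to the job. Leave any orange or yellow look-alike of the weight_100g alone. What is shaped like the weight_200g but black is not meant.

How it is judged (in metres and radians):
At the end, for the whole second after the job is handed in: Each weight stands in the well of its own case: axis within 8 mm of the case's middle, underside within 3 mm of the well floor, tilt under 0.12 rad; every case stands flat on the bench (tilt under 0.08 rad); all are at rest (under 0.02 m/s) and no finger touches a weight (horizontal distance between weight_500g and case_500g below 0.008 m and z of weight_500g in the frame of case_500g between 0.011 and 0.017 m and angle between each of weight_500g, weight_200g, weight_100g, weight_20g's own z axis and vertical below 0.12 rad and angle between each of case_500g, case_200g, case_100g, case_20g's own z axis and vertical below 0.08 rad and height (world z) of each of case_500g, case_200g, case_100g, case_20g below 0.006 m and linear speed of each of weight_500g, case_500g, weight_200g, case_200g, weight_100g, case_100g, weight_20g, case_20g below 0.02 m/s and contact force between the fingers and weight_500g below 0.1 N and horizontal distance between weight_200g and case_200g below 0.008 m and z of weight_200g in the frame of case_200g between 0.009 and 0.015 m and contact force between the fingers and weight_200g below 0.1 N and horizontal distance between weight_100g and case_100g below 0.008 m and z of weight_100g in the frame of case_100g between 0.008 and 0.014 m and contact force between the fingers and weight_100g below 0.1 N and horizontal distance between weight_20g and case_20g below 0.008 m and z of weight_20g in the frame of case_20g between 0.007 and 0.013 m and contact force between the fingers and weight_20g below 0.1 N).
It fails at once if a weight was dropped or flung: it moved faster than 0.65 m/s while nothing of the robot held it (a fall of about 20 mm) ((linear speed of weight_500g above 0.65 m/s and contact force between each of the fingers, the arm and weight_500g below 0.05 N) or (linear speed of weight_200g above 0.65 m/s and contact force between each of the fingers, the arm and weight_200g below 0.05 N) or (linear speed of weight_100g above 0.65 m/s and contact force between each of the fingers, the arm and weight_100g below 0.05 N) or (linear speed of weight_20g above 0.65 m/s and contact force between each of the fingers, the arm and weight_20g below 0.05 N)).
It fails at once if a weight was knocked over (tilted more than 0.9 rad) (angle between any of weight_500g, weight_200g, weight_100g, weight_20g's own z axis and vertical above 0.9 rad).
It fails at once if the beaker was moved more than 30 mm or tipped ((distance of beaker from where it was at the start of the episode above 0.03 m or angle between beaker's own z axis and vertical above 0.3 rad)).
It also fails if it takes over 102 s, if anything falls off the work surface, if the arm or the gripper's body presses on something with over 40 N, if the wrist force passes 120 N, or if a joint passes its speed limit or range.

## Robot

A 6-joint arm with a two-finger parallel gripper is mounted at the origin on the work surface. World frame = base frame: x ahead of the robot, y to its left, z up, the work surface at z = 0. Lengths are in m, angles in degrees, forces in N, time in s.
With the tool pointing down it reaches from about 0.35 to 0.875 m from the base axis. Payload 4.2 kg.
Tool frame: the origin (TCP) lies midway between the tips of the shut fingers; the grasp point (between the pads) lies 19 mm behind it (manip.grip_point_offset is the distance from the TCP to the grasp point, in m); z points along the fingers, y is the direction in which the jaws open and shut (so a half turn about z gives the same grasp; the last joint's range is limited). The gripper opens to 85 mm and grips with 20 to 120 N. Pads are 22 mm wide; open, the fingers measure 114 mm over their backs; the gripper's body (76 mm by 85 mm) begins 54 mm behind the grasp point. The pads swing forward as they close: fully open they stand 13 mm farther back than shut.
Start: joints at [87.124, 22.042, 0.453, 0, -68.411, -14.817], TCP at [0.19, 0.595, 0.231] pointing down, gripper open.
Joint ranges: [-179.83, 179.83], [-69.29, 118.12], [-61.27, 80.66], [-181.25, 117.63], [-171.15, -9.14], [-177.46, 177.46]. Speed limits (degrees/s): [159.86, 159.86, 180, 180, 180, 180].

## Interface

Orientations are given as [roll, pitch, yaw] about the fixed x, y, z axes, in that order (R = Rz(yaw) Ry(pitch) Rx(roll)).
In Python, from bench import telemetry, snapshot, workorder, silhouettes, tip_of, manip gives the robot as it stands. The module is installed in compiled form; this text tells all that it offers.
- The arm moves only by the tool carry_out, never from a script. Its argument "commands" is a list of rows, each an object of numbers: "tx", "ty", "tz": the shift along the tool's x, y, z in units of 25 mm (1.0 is 25 mm); "turn": the turn about the tool's z in units of 6 degrees (1.0 is 6 degrees). A call has 1 to 20 rows; each row shifts and turns the commanded pose from where the row before left it, along the tool's axes as they then stand; what a row does not reach is not made up. A row lasts 1/12 s, in which the tool goes at most 41.7 mm and 7.16 degrees, less where a joint would pass 70% of its speed; a pose out of reach is approached as far as the arm can. A call is refused whole if a number of a shift passes 1 or a number of a turn 1, either way. A call with a gripper value outside its range is refused whole. "jaw" is the closure, from -1 (fully open) to 1 (shut), set as the call begins (left out, the last holds). The fingers move at their own pace and stop on an object; the grip force is fixed at half the most. Time passes only in rows, so rows that do not move let the fingers close. It gives the time, the measured TCP pose, the force and the opening at its end, in the units of the state.
- telemetry.get_state(): the state, without advancing time (a new reading comes with each control period).
- snapshot(name): name is "side" or "top" or "wrist"; returns a dict with "image" (480x640x3 uint8, red, green, blue), "fov_y" (degrees; the focal length in pixels is half the picture's height over the tangent of half this angle, whatever the lens; pixels are square), "cx", "cy" (the principal point, pixels), "k1" (the pictures are not rectified: a ray, as slopes to the right and down, at radius r is drawn at 1 + k1 r^2 times it, then the intrinsics apply), "world_from_camera" (4x4, takes a point from camera to world coordinates). Camera axes: x right, y up, looking along -z (the intrinsics and any distortion apply to the point x, -y, -z); pixel columns grow to the right and rows downward; lengths in m; the calibration is good to about 2 mm. A picture is of the moment at which its call begins. There is no depth.
- workorder.sign_off(): hands the job in, once; it reports no verdict.
Trained networks look in the newest picture that a camera, given by its name, has taken for a name from the list of things; names that differ only in an ending like _2 or _b are one class to them, and where a whole thing is asked for, a point or a joint stands for the part that bears it (a point fixed in the world has none). Each returns a list of dicts, best first, with "score" (0 to 1); they miss things now and then, are a little off and sometimes report something else, mostly with a low value. They report only what shows in the picture. A call takes as long as a camera call. They do not tell look-alikes from the thing itself.
- silhouettes(camera, label): "mask" (480x640 bool, what is visible of it) and "rect" ([left, top, width, height] in pixels, round what is visible of it).
- tip_of(camera, label): "at" ([column, row] in pixels: a listed point, or the origin of a listed thing).
The state is a dict: "time_s": time; "joints": joint angles; "joint_vel": joint speeds; "joint_efforts": joint torques, N m; "tool_pos": TCP position; "eef_rot": TCP orientation; "wrist_force": force on the tool from outside, world axes, zero at the start; "ft_torque": the same for the moment, N m; "grip_width": finger opening in m.
Only numpy, scipy, OpenCV 4.12 (cv2) and the standard library are available. Lean on these libraries where they do the work, as an engineer would, in place of code of your own. Each camera call takes 0.05 s, during which the arm holds its last target. There are 200 camera calls.

## Working session

There is one attempt and no reset: what is moved stays moved. The work goes in short steps, Python scripts to look and compute and a tool call to move; the robot and the scene stay as the last step left them, time stands still between calls to the robot, and variables do not carry over. Pictures are saved under pics/ and viewed, about 12 in all and at most 16, crops included, and the job is handed in when it is done.

Besides the shell and the picture viewer there is one more tool, called after "Emit:" as a command line: name --argument value ..., lists and objects as JSON in quotes. carry_out: Moves the arm, as the interface text tells. Its arguments: {"type":"object","properties":{"commands":{"type":"array"},"jaw":{"type":"number"}},"required":["commands"]}

```bash
mkdir -p pics
cat > h.py <<'E'
import numpy as np, cv2
from bench import telemetry, snapshot, workorder, silhouettes, tip_of, manip
def cam(s):
    f=240/np.tan(np.radians(s["fov_y"]/2)); return f,s["cx"],s["cy"],s["k1"],np.array(s["world_from_camera"])
def ray(s,px):
    f,cx,cy,k,T=cam(s); K=np.array([[f,0,cx],[0,f,cy],[0,0,1.]])
    p=cv2.undistortPoints(np.array([[px]],float),K,np.array([k,0,0,0.]))[0,0]
    return T[:3,3],T[:3,:3]@np.array([p[0],-p[1],-1])
def onz(s,px,z):
    o,d=ray(s,px); return o+d*(z-o[2])/d[2]
def proj(s,P):
    f,cx,cy,k,T=cam(s); q=T[:3,:3].T@(np.array(P)-T[:3,3]); a=np.array([q[0],-q[1]])/-q[2]
    return a*(1+k*a@a)*f+[cx,cy]
def save(n,img): cv2.imwrite("pics/"+n,cv2.cvtColor(img,cv2.COLOR_RGB2BGR))
E
python3 - <<'E'
from h import *
print(telemetry.get_state(), manip.grip_point_offset)
N=["weight_500g","weight_200g","weight_100g","weight_20g","case_500g","case_200g","case_100g","case_20g","beaker"]
for c in ["top","side"]:
    s=snapshot(c); save(c+"0.png",s["image"]); print(c,np.array(s["world_from_camera"]).round(3).tolist(),s["fov_y"],s["k1"])
    for n in N:
        for t in tip_of(c,n)[:4]: print(n,np.round(t["at"],1),round(t["score"],2),onz(s,t["at"],0).round(4))
        if c=="top":
            for t in silhouettes(c,n)[:4]: print("   sil",t["rect"],round(t["score"],2))
E
```

```text
{'time_s': 0.0, 'joints': array([ 8.71250780e+01,  2.20901841e+01,  3.81039789e-01, -2.86759268e-02,
       -6.84088951e+01, -1.48179306e+01]), 'joint_vel': array([0.02053996, 0.02505845, 0.03669791, 0.01678967, 0.00948997,
       0.06577702]), 'joint_efforts': array([-6.94384089e-04, -3.92285764e+01,  1.88399398e+01,  4.18616563e+00,
       -4.58226685e-03,  3.46586376e-06]), 'tool_pos': array([0.18973853, 0.59491202, 0.23023706]), 'eef_rot': array([ 1.79879070e+02, -4.43298504e-03, -1.77034277e+01]), 'wrist_force': array([ 0.89563377,  0.48579969, -0.65911728]), 'ft_torque': array([ 0.01463464, -0.00995657,  0.01124456]), 'grip_width': 0.08534676941844493} 0.0187
top [[0.004, 0.981, -0.196, 0.379], [-1.0, 0.01, 0.026, 0.011], [0.027, 0.196, 0.98, 1.078], [0.0, 0.0, 0.0, 1.0]] 46.578040062091354 -0.11638642910042483
weight_500g [360.5 242.4] 0.88 [ 0.5852 -0.0966  0.    ]
   sil [349.9, 230.4, 22.1, 20.2] 0.72
weight_200g [463.3 303.7] 0.51 [ 0.4649 -0.2978  0.    ]
   sil [428.9, 326.9, 23.0, 16.4] 0.82
   sil [458.6, 292.2, 20.3, 20.9] 0.61
weight_100g [464.4 302.9] 0.65 [ 0.4665 
[... 1152 characters left out ...]

weight_200g [275.  362.8] 0.65 [ 0.41   -0.2414  0.    ]
weight_100g [396.6 325.5] 0.71 [ 0.6389 -0.244   0.    ]
weight_100g [326.8 340.8] 0.56 [ 0.5084 -0.229   0.    ]
weight_100g [378.6 347. ] 0.49 [ 0.582  -0.2769  0.    ]
weight_100g [265.6 316.7] 0.23 [ 0.4338 -0.1313  0.    ]
weight_20g [264.2 315.9] 0.44 [ 0.4323 -0.1283  0.    ]
case_500g [225.4 239.2] 0.81 [0.4383 0.1466 0.    ]
case_200g [267.3 198.7] 0.83 [0.5915 0.2947 0.    ]
case_100g [302.6 238.2] 0.92 [0.6    0.0848 0.    ]
case_20g [215.3 204.7] 0.49 [0.4589 0.3135 0.    ]
case_20g [265.4 197.1] 0.16 [0.59  0.305 0.   ]
beaker [379.3 246.7] 0.69 [ 0.7431 -0.0118  0.    ]
beaker [321.7 377.2] 0.55 [ 0.4661 -0.2982  0.    ]
```

Run:
```python
import cv2
i=cv2.imread("pics/top0.png"); a=cv2.resize(i[200:350,335:485],(600,600),interpolation=cv2.INTER_CUBIC); cv2.imwrite("pics/topw.png",a)
i=cv2.imread("pics/side0.png"); a=cv2.resize(i[180:400,200:420],(600,600),interpolation=cv2.INTER_CUBIC); cv2.imwrite("pics/sidew.png",a)
```

```text
(no output)
```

View pics/top0.png

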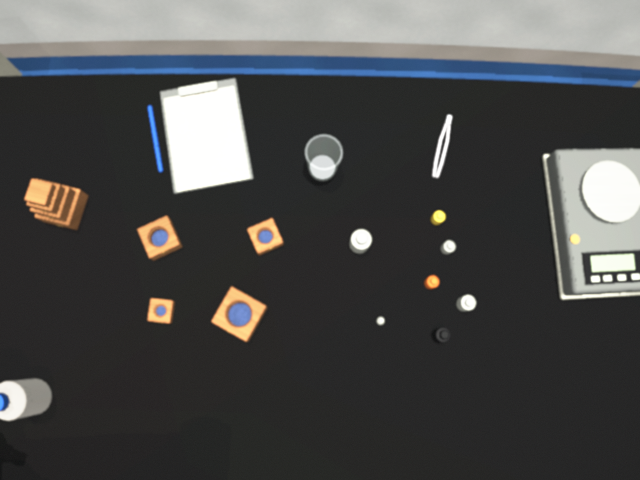

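View pics/topw.png

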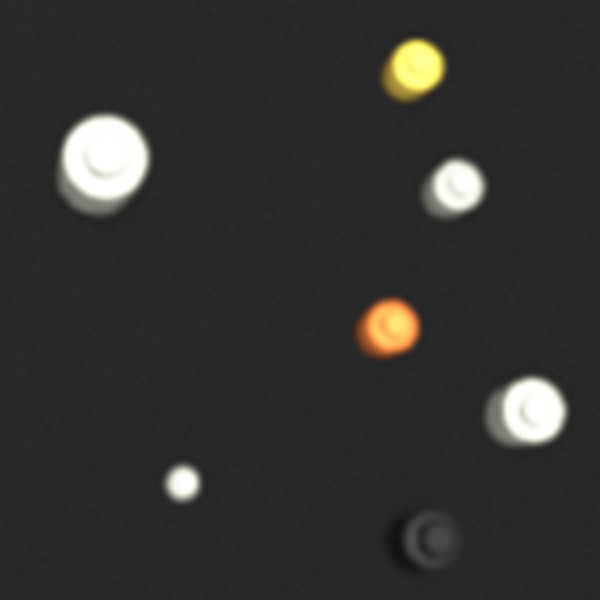

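View pics/sidew.png

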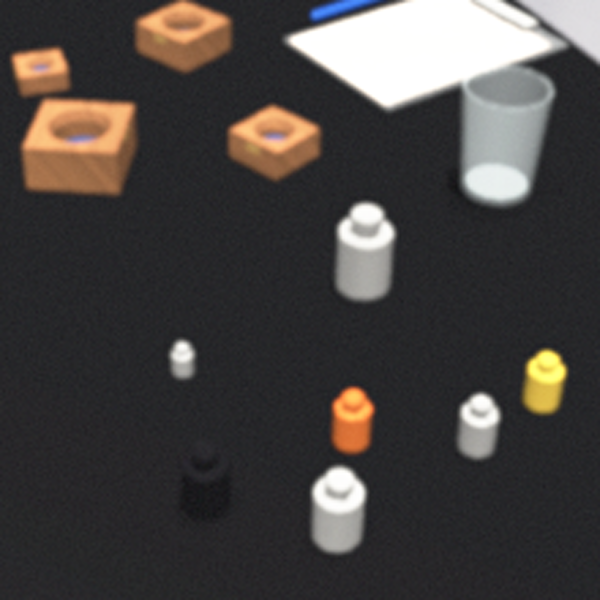

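Steel candidates in the top view are 500 g at (360,242), 200 g at (467,303), 100 g at (448,247) and 20 g at (380,321). The look-alikes to leave are yellow (438,217), orange (432,282) and black (442,335). The enlarged crops show the four steel ones as bare grey-white, with sizes that match. The cases are at 500 g (239,314), 200 g (159,238), 100 g (265,236) and 20 g (160,310). The stack at (55,203) doesn't belong to the job.

Next I'll refine the positions by fitting the known shapes to the silhouettes in both cameras.

```bash
cat > fit.py <<'E'
from h import *
from scipy.optimize import minimize
W={"500":(.038,.047,.022,.062),"200":(.028,.035,.016,.046),"100":(.022,.028,.013,.037),"20":(.013,.0165,.009,.0225)}
C={"500":(.074,.038),"200":(.062,.030),"100":(.052,.025),"20":(.042,.018)}
t=np.linspace(0,2*np.pi,40)
circ=lambda d,z:np.c_[d/2*np.cos(t),d/2*np.sin(t),0*t+z]
def polys_w(k,x,y):
    d,h,kd,H=W[k]; o=[x,y,0]
    return [np.r_[circ(d,0),circ(d,h)]+o, np.r_[circ(kd,h),circ(kd,H)]+o]
def polys_c(k,x,y,a):
    w,h=C[k]; q=np.array([[i,j] for i in(-1,1) for j in(-1,1)])*w/2; c,s=np.cos(a),np.sin(a); q=q@[[c,s],[-s,c]]+[x,y]
    return [np.array([[*p,z] for p in q for z in(0,h)])]
U=8
def render(s,polys,box):
    x0,y0,n=box; m=np.zeros((n*U,n*U),np.uint8)
    for P in polys:
        p=np.array([proj(s,v) for v in P]); p=(p-[x0,y0]+.5)*U-.5
        cv2.fillConvexPoly(m,np.round(cv2.convexHull(p.astype(np.float32))*16).astype(np.int32),255,shift=4)
    return cv2.resize(m,(n,n),interpolation=cv2.INTER_AREA)/255.
def soft(img,kind):
    im=cv2.cvtColor(img,cv2.COLOR_RGB2HSV)
    v=img.max(2).astype(float)
    return np.clip((v-45)/75,0,1)
def fit(s,kind,k,x,y,n=56):
    P=polys_w if kind=="w" else polys_c
    n={"w":44,"c":80}[kind]
    c=proj(s,[x,y,.015]).astype(int); box=(c[0]-n//2,c[1]-n//2,n)
    m=soft(s["image"],kind)[box[1]:box[1]+n,box[0]:box[0]+n]
    b=(m>.4).astype(np.uint8); cnt,lab=cv2.connectedComponents(b)
    yy,xx=np.nonzero(lab); i=np.argmin((xx-n/2)**2+(yy-n/2)**2); b=(lab==lab[yy[i],xx[i]]).astype(np.uint8)
    cs,_=cv2.findContours(b,cv2.RETR_EXTERNAL,cv2.CHAIN_APPROX_NONE); cv2.drawContours(b,cs,-1,1,-1); b=b.astype(float)
    f=lambda v:((render(s,P(k,*v),box)-b)**2).sum()
    best=None
    for a in ([None] if kind=="w" else np.radians([0,22,45,67])):
        v0=[x,y]+([] if a is None else [a]); sx=np.r_[[v0],[np.array(v0)+e for e in np.diag([.008,.008,.3][:len(v0)])]]
        r=minimize(f,v0,method="Nelder-Mead",options=dict(initial_simplex=sx,xatol=5e-5,fatol=.01))
        if best is None or r.fun<best.fun: best=r
    return best.x,best.fun,b.sum()
W0={"500":(.587,-.094),"200":(.467,-.294),"100":(.578,-.27),"20":(.433,-.13)}
C0={"500":(.438,.142),"200":(.589,.295),"100":(.598,.087),"20":(.45,.288)}
if __name__=="__main__":
    for c in ("top","side"):
        s=snapshot(c)
        for kd,D in(("w",W0),("c",C0)):
            for k,(x,y) in D.items():
                v,e,n=fit(s,kd,k,x,y); print(c,kd,k,v[:2].round(4),np.degrees(v[2:]).round(1)%90,"err",round(e,1),n)
E
python3 fit.py
```

```text
top w 500 [ 0.5845 -0.0945] [] err 60.5 476.0
top w 200 [ 0.4647 -0.2991] [] err 41.1 294.0
top w 100 [ 0.5749 -0.2684] [] err 32.9 187.0
top w 20 [ 0.4337 -0.1322] [] err 23.6 74.0
top c 500 [0.4417 0.1362] [62.8] err 184.6 1899.0
top c 200 [0.5882 0.2978] [23.9] err 89.1 1319.0
top c 100 [0.594  0.0916] [23.5] err 113.4 920.0
top c 20 [0.4471 0.2886] [0.1] err 87.2 652.0
side w 500 [ 0.5876 -0.0917] [] err 57.1 675.0
side w 200 [ 0.4698 -0.2952] [] err 55.2 569.0
side w 100 [ 0.5802 -0.265 ] [] err 38.0 323.0
side w 20 [ 0.4364 -0.1301] [] err 25.8 122.0
side c 500 [0.4458 0.1386] [58.1] err 445.5 1687.0
side c 200 [0.5926 0.2983] [26.2] err 82.7 725.0
side c 100 [0.5976 0.0921] [22.] err 91.4 703.0
side c 20 [0.4526 0.2934] [3.1] err 1151.8 1437.0
```

Emit:
carry_out --commands '[{"turn": -1, "tz": -1}, {"turn": -1, "tz": -1}, {"turn": -0.95, "tz": -1}, {"tx": 0.8, "ty": 1}, {"tx": 0.8, "ty": 1}, {"tx": 0.8, "ty": 1}, {"tx": 0.8, "ty": 1}, {"tx": 0.8, "ty": 1}, {"tx": 0.8, "ty": 1}, {"tx": 0.8, "ty": 1}, {"tx": 0.8, "ty": 1}, {"tx": 0.8, "ty": 1}, {"tx": 0.8, "ty": 1}, {"tx": 0.8, "ty": 1}, {"tx": 0.8, "ty": 1}, {"tx": 0.8, "ty": 1}, {"tx": 0.8, "ty": 1}, {"tx": 0.8, "ty": 1}, {}]'

```text
invalid input at $.commands[0]: expected keys tx, ty, tz, turn
```

Run:
```python
from h import *
from fit import *
print(telemetry.get_state()["tool_pos"],telemetry.get_state()["eef_rot"])
s=snapshot("wrist"); save("wr1.png",s["image"]); print(np.array(s["world_from_camera"]).round(3).tolist(),s["fov_y"],s["k1"])
for k,(x,y) in C0.items(): print(k,proj(s,[x,y,0]))
```

```text
[0.18992935 0.59542522 0.2313204 ] [ 1.79999948e+02 -5.45083953e-04 -1.76950491e+01]
[[-0.303, 0.912, 0.276, 0.26], [-0.953, -0.29, -0.088, 0.573], [-0.0, -0.29, 0.957, 0.373], [0.0, 0.0, 0.0, 1.0]] 69.36646940692579 -0.06204809502342837
500 [ 669.01675562 -142.77636169]
200 [ 491.60042309 -260.55800792]
100 [ 570.89172057 -143.17503859]
20 [ 549.42117418 -145.09958629]
```

View pics/wr1.png

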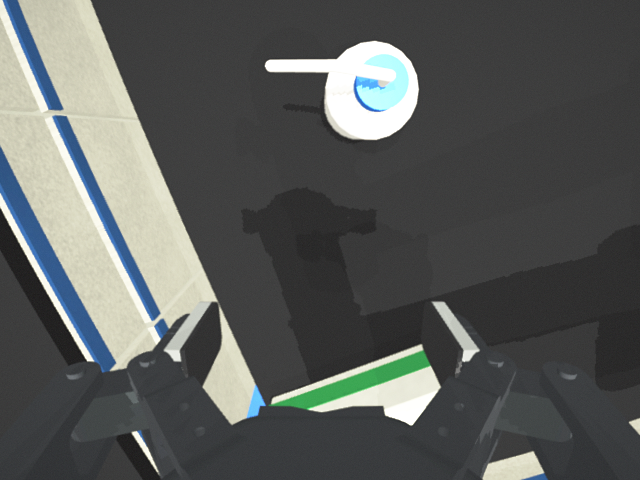

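Emit:
carry_out --commands '[{"tx": 0, "ty": 0, "tz": -1, "turn": -1}, {"tx": 0, "ty": 0, "tz": -1, "turn": -1}, {"tx": 0, "ty": 0, "tz": -1, "turn": -0.95}, {"tx": 0.8, "ty": 1, "tz": 0, "turn": 0}, {"tx": 0.8, "ty": 1, "tz": 0, "turn": 0}, {"tx": 0.8, "ty": 1, "tz": 0, "turn": 0}, {"tx": 0.8, "ty": 1, "tz": 0, "turn": 0}, {"tx": 0.8, "ty": 1, "tz": 0, "turn": 0}, {"tx": 0.8, "ty": 1, "tz": 0, "turn": 0}, {"tx": 0.8, "ty": 1, "tz": 0, "turn": 0}, {"tx": 0.8, "ty": 1, "tz": 0, "turn": 0}, {"tx": 0.8, "ty": 1, "tz": 0, "turn": 0}, {"tx": 0.8, "ty": 1, "tz": 0, "turn": 0}, {"tx": 0.8, "ty": 1, "tz": 0, "turn": 0}, {"tx": 0.8, "ty": 1, "tz": 0, "turn": 0}, {"tx": 0.8, "ty": 1, "tz": 0, "turn": 0}, {"tx": 0.8, "ty": 1, "tz": 0, "turn": 0}, {"tx": 0, "ty": 0, "tz": 0, "turn": 0}]'

```text
time_s: 3.1
tool_pos: [0.4721, 0.242, 0.3064]
eef_rot: [179.9, -0.0, -0.3]
wrist_force: [-0.4, -0.8, 0.2]
grip_width: 0.0857
```

Run:
```python
from fit import *
print(telemetry.get_state()["tool_pos"],telemetry.get_state()["eef_rot"])
s=snapshot("wrist"); im=s["image"].copy()
for k,(x,y) in C0.items():
    print(k,proj(s,[x,y,0]))
    cv2.circle(im,tuple(int(v) for v in proj(s,[x,y,C[k][1]])),3,(0,255,0),-1)
save("wr2.png",im)
```

```text
[0.47209918 0.24200317 0.30636633] [ 1.79946392e+02 -2.08539716e-02 -2.79574076e-01]
500 [396.44336897 222.10113774]
200 [277.24376906 101.81669038]
100 [447.9843527  94.3855673]
20 [286.43891546 213.67800851]
```

View pics/wr2.png

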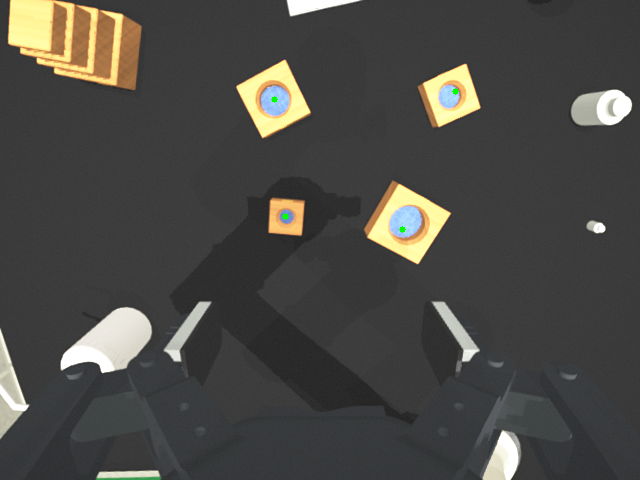

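```bash
python3 - <<'E'
import re
t=open("fit.py").read()
t=t.replace("    return np.clip((v-45)/75,0,1)","""    sat=im[...,1]
    if kind=="c": return ((sat>90)&(v>60)).astype(float)
    return ((v>90)&(sat<70)).astype(float)""")
open("fit.py","w").write(t)
E
cat > m1.py <<'E'
from fit import *
for c in ("wrist","top","side"):
    s=snapshot(c)
    for kd,D in(("c",C0),("w",W0)):
        for k,(x,y) in D.items():
            p=proj(s,[x,y,0])
            if not(30<p[0]<610 and 30<p[1]<450): continue
            try:
                v,e,n=fit(s,kd,k,x,y,n=130 if c=="wrist" else None); print(c,kd,k,v[:2].round(4),np.degrees(v[2:]).round(1)%90,"err",round(e,1),n)
            except Exception as ex: print(c,kd,k,ex)
E
sed -i 's/    n={"w":44,"c":80}\[kind\]/    n=n or {"w":44,"c":60}[kind]/; s/,n=56)/,n=None)/' fit.py
python3 m1.py
```

```text
wrist c 500 [0.277  0.1095] [67.9] err 151.0 151.0
wrist c 200 [0.5896 0.2965] [26.1] err 166.6 3483.0
wrist c 100 [0.4677 0.149 ] [67.7] err 9.0 9.0
wrist c 20 [0.4487 0.2873] [85.3] err 96.5 1295.0
wrist w 500 operands could not be broadcast together with shapes (130,130) (130,109) 
wrist w 20 operands could not be broadcast together with shapes (130,130) (130,107) 
top c 500 [0.5417 0.1805] [83.7] err 343.0 343.0
top c 200 [0.6184 0.2986] [41.4] err 922.9 158.0
top c 100 [0.6127 0.0823] [12.6] err 669.0 95.0
top c 20 [0.4646 0.2943] [71.4] err 485.5 37.0
top w 500 [ 0.5847 -0.0936] [] err 26.4 440.0
top w 200 [ 0.4658 -0.2989] [] err 20.0 269.0
top w 100 [ 0.5755 -0.2682] [] err 14.1 167.0
top w 20 [ 0.4319 -0.133 ] [] err 15.2 65.0
side c 500 [0.4451 0.1365] [58.2] err 341.5 1587.0
side c 200 [0.5923 0.2977] [27.7] err 88.3 731.0
side c 100 [0.5978 0.0919] [23.8] err 92.1 704.0
side c 20 [0.4514 0.2893] [3.4] err 631.5 919.0
side w 500 [ 0.5873 -0.0911] [] err 49.3 666.0
side w 200 [ 0.4694 -0.2951] [] err 49.8 564.0
side w 100 [ 0.5803 -0.2647] [] err 35.1 320.0
side w 20 [ 0.4367 -0.1292] [] err 21.8 118.0
```

```bash
python3 - <<'E'
t=open("fit.py").read()
t=t.replace("b=(m>.4).astype(np.uint8);","b=cv2.morphologyEx((m>.4).astype(np.uint8),cv2.MORPH_CLOSE,np.ones((3,3)));")
t=t.replace("i=np.argmin((xx-n/2)**2+(yy-n/2)**2); b=(lab==lab[yy[i],xx[i]])","a=[(lab==j).sum()/(8+np.min(np.hypot(*(np.argwhere(lab==j)-n/2).T))) for j in range(1,cnt)]; b=(lab==1+int(np.argmax(a)))")
open("fit.py","w").write(t)
t=open("m1.py").read()
t=t.replace("    s=snapshot(c)\n","    s=snapshot(c)\n    if c=='top': s['image']=cv2.imread('pics/top0.png')[...,::-1].copy()\n").replace('n=130 if c=="wrist"','n=110 if c=="wrist"').replace('"side"):','"side"):').replace('(("c",C0),("w",W0))','(("c",C0),)')
open("m1.py","w").write(t)
E
python3 m1.py
```

```text
wrist c 500 [0.4436 0.1351] [61.1] err 166.3 4207.0
wrist c 200 [0.5897 0.2962] [26.] err 153.7 3480.0
wrist c 100 [0.5844 0.0954] [23.9] err 1581.9 758.0
wrist c 20 [0.4493 0.2869] [85.4] err 90.3 1288.0
top c 500 [0.442  0.1377] [61.3] err 212.1 1927.0
top c 200 [0.5878 0.2977] [23.4] err 121.4 1352.0
top c 100 [0.5943 0.0903] [29.3] err 135.2 943.0
top c 20 [0.4469 0.2879] [0.9] err 103.1 672.0
side c 500 [0.4453 0.1364] [58.2] err 352.8 1599.0
side c 200 [0.5919 0.297 ] [27.2] err 90.8 734.0
side c 100 [0.5978 0.0919] [22.8] err 94.7 707.0
side c 20 [0.4514 0.2884] [2.9] err 642.7 929.0
```

Emit:
carry_out --commands '[{"tx": 0.33, "ty": 0.96, "tz": 0.53, "turn": 0}, {"tx": 0.33, "ty": 0.96, "tz": 0.53, "turn": 0}, {"tx": 0.33, "ty": 0.96, "tz": 0.53, "turn": 0}, {"tx": 0.33, "ty": 0.96, "tz": 0.53, "turn": 0}, {"tx": 0.33, "ty": 0.96, "tz": 0.53, "turn": 0}, {"tx": 0.33, "ty": 0.96, "tz": 0.53, "turn": 0}, {"tx": 0.33, "ty": 0.96, "tz": 0.53, "turn": 0}, {"tx": 0.33, "ty": 0.96, "tz": 0.53, "turn": 0}, {"tx": 0.33, "ty": 0.96, "tz": 0.53, "turn": 0}, {"tx": 0.33, "ty": 0.96, "tz": 0.53, "turn": 0}, {"tx": 0.33, "ty": 0.96, "tz": 0.53, "turn": 0}, {"tx": 0.33, "ty": 0.96, "tz": 0.53, "turn": 0}, {"tx": 0.33, "ty": 0.96, "tz": 0.53, "turn": 0}, {"tx": 0.33, "ty": 0.96, "tz": 0.53, "turn": 0}, {"tx": 0, "ty": 0, "tz": 0, "turn": 0}, {"tx": 0, "ty": 0, "tz": 0, "turn": 0}]' --jaw -0.5

```text
time_s: 4.78
tool_pos: [0.5852, -0.0908, 0.1197]
eef_rot: [180.0, 0.1, -0.0]
wrist_force: [-0.0, 0.7, 0.2]
grip_width: 0.0641
```

```bash
cat > m2.py <<'E'
from fit import *
import sys
s=snapshot("wrist"); im=s["image"].copy()
st=telemetry.get_state(); print(st["tool_pos"].round(4),st["eef_rot"].round(2),st["grip_width"])
for kd,D in(("w",W0),("c",C0)):
  for k,(x,y) in D.items():
    p=proj(s,[x,y,0]); n=110
    if not(n/2<p[0]<640-n/2 and n/2<p[1]<480-n/2): continue
    v,e,_=fit(s,kd,k,x,y,n=n); print(kd,k,v.round(4),round(e),_)
    for P in (polys_w if kd=="w" else polys_c)(k,*v):
        cv2.polylines(im,[cv2.convexHull(np.array([proj(s,q) for q in P]).astype(np.float32)).astype(int)],True,(255,0,0))
save(sys.argv[1],im)
E
python3 m2.py wr3.png
```

```text
[ 0.5856 -0.09    0.1206] [1.7999e+02 3.0000e-02 3.0000e-02] 0.0642735301291982
w 500 [ 0.5854 -0.0927] 32 3252.0
w 200 [ 0.4687 -0.297 ] 516 1388.0
w 100 [ 0.5773 -0.2662] 38 1379.0
w 20 [ 0.4358 -0.1316] 101 272.0
c 500 [ 0.4698  0.1637 -0.8668] 876 4858.0
c 100 [0.5945 0.0905 0.4262] 199 6217.0
```

View pics/wr3.png

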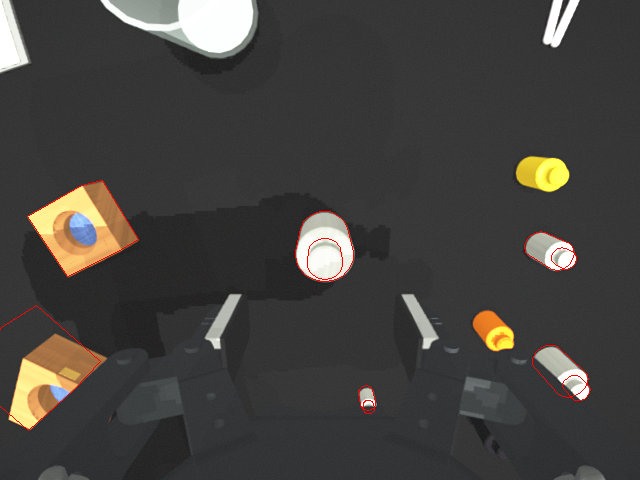

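Emit:
carry_out --commands '[{"tx": 0, "ty": 0.11, "tz": 0.72, "turn": 0}, {"tx": 0, "ty": 0, "tz": 0.72, "turn": 0}, {"tx": 0, "ty": 0, "tz": 0.72, "turn": 0}, {"tx": 0, "ty": 0, "tz": 0.72, "turn": 0}, {"tx": 0, "ty": 0, "tz": 0.74, "turn": 0}, {"tx": 0, "ty": 0, "tz": 0, "turn": 0}, {"tx": 0, "ty": 0, "tz": 0, "turn": 0}]'

```text
time_s: 5.42
tool_pos: [0.5855, -0.092, 0.0307]
eef_rot: [180.0, 0.0, 0.1]
wrist_force: [-0.1, -0.7, 0.9]
grip_width: 0.064
```

Emit:
carry_out --commands '[{"tx": 0, "ty": 0, "tz": 0, "turn": 0}, {"tx": 0, "ty": 0, "tz": 0, "turn": 0}, {"tx": 0, "ty": 0, "tz": 0, "turn": 0}, {"tx": 0, "ty": 0, "tz": 0, "turn": 0}, {"tx": 0, "ty": 0, "tz": 0, "turn": 0}, {"tx": 0, "ty": 0, "tz": 0, "turn": 0}]' --jaw 1

```text
time_s: 5.92
tool_pos: [0.5868, -0.0931, 0.0325]
eef_rot: [-180.0, -0.2, 0.0]
wrist_force: [-2.0, 0.5, 6.1]
grip_width: 0.0357
```

Emit:
carry_out --commands '[{"tx": 0, "ty": 0, "tz": 0, "turn": 0}, {"tx": 0, "ty": 0, "tz": -0.3, "turn": 0}, {"tx": 0, "ty": 0, "tz": -0.3, "turn": 0}, {"tx": 0, "ty": 0, "tz": 0, "turn": 0}, {"tx": 0, "ty": 0, "tz": 0, "turn": 0}]'

```text
time_s: 6.33
tool_pos: [0.5854, -0.0932, 0.0455]
eef_rot: [-180.0, -0.0, -0.0]
wrist_force: [-0.2, -0.1, -5.5]
grip_width: 0.0355
```

Run:
```python
from fit import *
st=telemetry.get_state(); print(st)
s=snapshot("side"); c=proj(s,[.586,-.093,.06]).astype(int); save("s1.png",cv2.resize(s["image"][c[1]-70:c[1]+70,c[0]-70:c[0]+70],(560,560),interpolation=cv2.INTER_CUBIC))
```

```text
{'time_s': 6.3333, 'joints': array([ 6.58239938e+00,  2.98971124e+01, -1.68144037e+01, -2.22515566e-02,
       -4.32609452e+01,  8.34196353e+01]), 'joint_vel': array([ 0.13542868,  0.73080604, -0.57297576, -0.19368476,  0.03789693,
        0.04493546]), 'joint_efforts': array([ 4.35794900e-04, -4.41985738e+01,  1.55330873e+01,  3.69317003e+00,
       -4.93722473e-03, -7.50502090e-05]), 'tool_pos': array([ 0.58543129, -0.09322614,  0.04554897]), 'eef_rot': array([-1.79981688e+02, -2.56067021e-02, -1.41702415e-02]), 'wrist_force': array([-0.15138673, -0.08502164, -5.48484095]), 'ft_torque': array([-0.04081662, -0.05492178,  0.01017756]), 'grip_width': 0.035526400919741255}
```

View pics/s1.png

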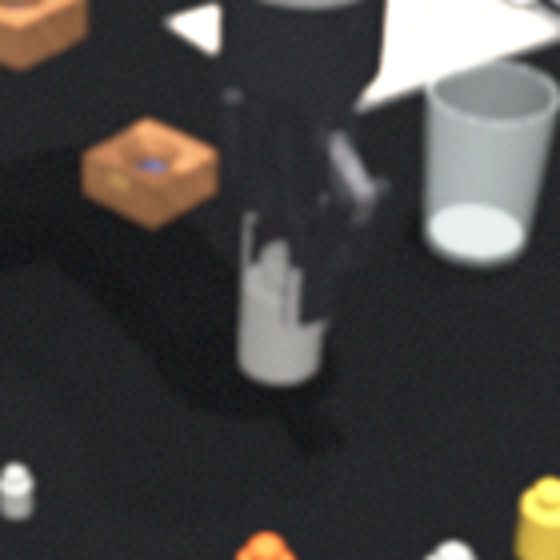

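Emit:
carry_out --commands '[{"tx": -0.3, "ty": -0.5, "tz": -0.9, "turn": 0}, {"tx": -0.57, "ty": -0.92, "tz": -0.9, "turn": 0}, {"tx": -0.57, "ty": -0.92, "tz": -0.9, "turn": 0}, {"tx": -0.57, "ty": -0.92, "tz": 0, "turn": 0}, {"tx": -0.57, "ty": -0.92, "tz": 0, "turn": 0}, {"tx": -0.57, "ty": -0.92, "tz": 0, "turn": 0}, {"tx": -0.57, "ty": -0.92, "tz": 0, "turn": 0}, {"tx": -0.57, "ty": -0.92, "tz": 0, "turn": 0}, {"tx": -0.57, "ty": -0.92, "tz": 0, "turn": 0}, {"tx": -0.5, "ty": -0.8, "tz": 0, "turn": 0}, {"tx": -0.31, "ty": -0.52, "tz": 0, "turn": 0}, {"tx": 0, "ty": 0, "tz": 0, "turn": 0}, {"tx": 0, "ty": 0, "tz": 0, "turn": 0}]'

```text
time_s: 7.47
tool_pos: [0.4432, 0.1365, 0.1126]
eef_rot: [180.0, 0.0, 0.1]
wrist_force: [-0.5, 0.4, -4.9]
grip_width: 0.0355
```

```bash
python3 - <<'E'
from fit import *
st=telemetry.get_state(); print(st["tool_pos"],st["eef_rot"],st["grip_width"])
E
python3 m2.py wr4.png
```

```text
[0.44318865 0.13653407 0.11261741] [1.79979728e+02 3.39438640e-02 1.07768487e-01] 0.03551454998342234
[0.4435 0.1361 0.1126] [1.7998e+02 3.0000e-02 4.0000e-02] 0.035521456997307216
c 500 [ 0.4755  0.1254 -0.2301] 2158 6949.0
c 20 [ 0.4489  0.2868 -0.1072] 112 4188.0
```

Emit:
carry_out --commands '[{"tx": 0, "ty": 0, "tz": 0.5, "turn": 0}, {"tx": 0, "ty": 0, "tz": 0.5, "turn": 0}, {"tx": 0, "ty": 0, "tz": 0.4, "turn": 0}, {"tx": 0, "ty": 0, "tz": 0.3, "turn": 0}, {"tx": 0, "ty": 0, "tz": 0.3, "turn": 0}, {"tx": 0, "ty": 0, "tz": 0.2, "turn": 0}, {"tx": 0, "ty": 0, "tz": 0.2, "turn": 0}, {"tx": 0, "ty": 0, "tz": 0.1, "turn": 0}, {"tx": 0, "ty": 0, "tz": 0.1, "turn": 0}, {"tx": 0, "ty": 0, "tz": 0, "turn": 0}]'

```text
time_s: 8.35
tool_pos: [0.4437, 0.1362, 0.0476]
eef_rot: [180.0, 0.0, 0.0]
wrist_force: [-0.6, -0.2, -4.1]
grip_width: 0.0353
```

Emit:
carry_out --commands '[{"tx": 0, "ty": 0, "tz": 0.06, "turn": 0}, {"tx": 0, "ty": 0, "tz": 0.04, "turn": 0}, {"tx": 0, "ty": 0, "tz": 0, "turn": 0}]'

```text
time_s: 8.6
tool_pos: [0.4442, 0.1364, 0.0466]
eef_rot: [-180.0, -0.1, 0.1]
wrist_force: [-1.5, -1.1, 4.6]
grip_width: 0.0357
```

Emit:
carry_out --commands '[{"tx": 0, "ty": 0, "tz": 0, "turn": 0}, {"tx": 0, "ty": 0, "tz": 0, "turn": 0}, {"tx": 0, "ty": 0, "tz": 0, "turn": 0}, {"tx": 0, "ty": 0, "tz": 0, "turn": 0}]' --jaw -0.35

```text
time_s: 8.93
tool_pos: [0.4442, 0.1365, 0.0457]
eef_rot: [-180.0, -0.1, 0.0]
wrist_force: [0.0, -0.5, -0.0]
grip_width: 0.0575
```

Emit:
carry_out --commands '[{"tx": 0, "ty": 0, "tz": -0.6, "turn": 0}, {"tx": 0, "ty": 0, "tz": -1, "turn": 0}, {"tx": 0, "ty": 0, "tz": -1, "turn": 0}, {"tx": 0, "ty": 0, "tz": -1, "turn": 0}, {"tx": 0, "ty": 0, "tz": 0, "turn": 0}]'

```text
time_s: 9.35
tool_pos: [0.4468, 0.138, 0.1402]
eef_rot: [-179.7, -0.5, 0.1]
wrist_force: [0.8, 0.1, -0.1]
grip_width: 0.0578
```

```bash
python3 - <<'E'
from fit import *
s=snapshot("wrist"); save("wr5.png",s["image"])
s=snapshot("side")
W["t"]=(.038,.047,.022,.062)
c=proj(s,[.444,.136,.05]).astype(int); save("s2.png",cv2.resize(s["image"][c[1]-50:c[1]+50,c[0]-50:c[0]+50],(500,500),interpolation=cv2.INTER_CUBIC))
E
python3 - <<'E'
import cv2,numpy as np
a=cv2.imread("pics/wr5.png"); b=cv2.imread("pics/s2.png")
cv2.imwrite("pics/c5.png",np.hstack([cv2.resize(a,(500,375)),cv2.resize(b,(300,300))[:,:].repeat(1,0) if 0 else cv2.copyMakeBorder(cv2.resize(b,(300,300)),0,75,0,0,cv2.BORDER_CONSTANT)]))
E
```

```text
(no output)
```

View pics/c5.png

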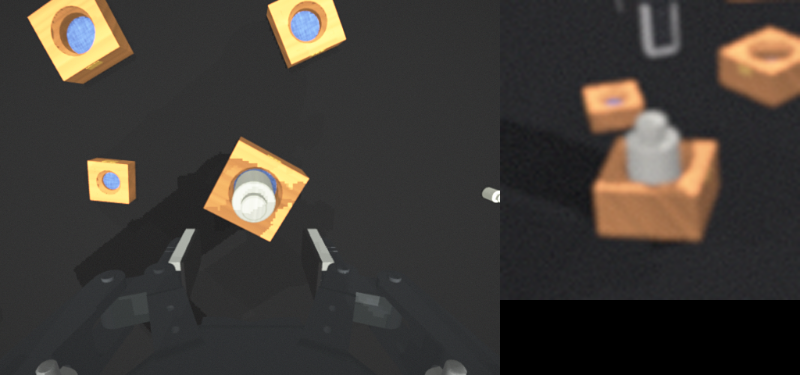

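Emit:
carry_out --commands '[{"tx": 0, "ty": 0.5, "tz": 0, "turn": 0}, {"tx": 0, "ty": 0.95, "tz": 0, "turn": 0}, {"tx": 0, "ty": 0.95, "tz": 0, "turn": 0}, {"tx": -0.1, "ty": 0.95, "tz": 0, "turn": 0}, {"tx": -0.1, "ty": 0.95, "tz": 0, "turn": 0}, {"tx": -0.1, "ty": 0.95, "tz": 0, "turn": 0}, {"tx": -0.1, "ty": 0.95, "tz": 0, "turn": 0}, {"tx": 0, "ty": 0.95, "tz": 0, "turn": 0}, {"tx": 0, "ty": 0.95, "tz": 0.5, "turn": 0}, {"tx": 0, "ty": 0.95, "tz": 0.5, "turn": 0}, {"tx": 0, "ty": 0.95, "tz": 0.5, "turn": 0}, {"tx": 0, "ty": 0.7, "tz": 0.5, "turn": 0}, {"tx": 0, "ty": 0, "tz": 0.3, "turn": 0}, {"tx": 0, "ty": 0, "tz": 0, "turn": 0}, {"tx": 0, "ty": 0, "tz": 0, "turn": 0}]' --jaw 0.1

```text
time_s: 10.7
tool_pos: [0.4329, -0.1314, 0.077]
eef_rot: [180.0, 0.2, -0.0]
wrist_force: [-0.1, 0.0, 0.5]
grip_width: 0.0382
```

```bash
python3 m2.py wr6.png
```

```text
[ 0.4336 -0.131   0.0776] [1.7999e+02 5.0000e-02 5.0000e-02] 0.03880760483392935
w 200 [ 0.4858 -0.2898] 8224 12100.0
w 20 [ 0.4047 -0.1017] 11571 12100.0
```

View pics/wr6.png

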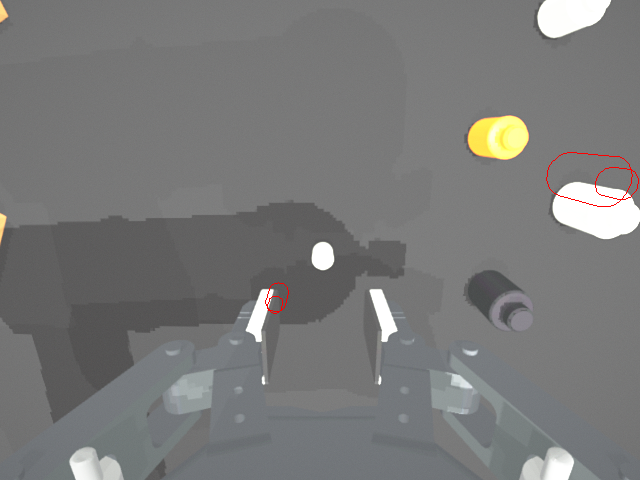

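```bash
sed -i 's/((v>90)&(sat<70))/((v>max(90,np.median(v)+60))\&(sat<70))/' fit.py; python3 m2.py wr7.png
```

```text
[ 0.434  -0.1308  0.0781] [ 1.7999e+02 -2.0000e-02  7.0000e-02] 0.0385214978823469
w 200 [ 0.4674 -0.2965] 59 3635.0
w 20 [ 0.4342 -0.1318] 22 510.0
```

Emit:
carry_out --commands '[{"tx": 0, "ty": 0.04, "tz": 0.6, "turn": 0}, {"tx": 0, "ty": 0, "tz": 0.6, "turn": 0}, {"tx": 0, "ty": 0, "tz": 0.6, "turn": 0}, {"tx": 0, "ty": 0, "tz": 0.5, "turn": 0}, {"tx": 0, "ty": 0, "tz": 0.36, "turn": 0}, {"tx": 0, "ty": 0, "tz": 0, "turn": 0}, {"tx": 0, "ty": 0, "tz": 0, "turn": 0}]'

```text
time_s: 11.38
tool_pos: [0.4341, -0.1319, 0.0116]
eef_rot: [180.0, -0.0, 0.1]
wrist_force: [0.5, 0.6, 0.6]
grip_width: 0.0387
```

Emit:
carry_out --commands '[{"tx": 0, "ty": 0, "tz": 0, "turn": 0}, {"tx": 0, "ty": 0, "tz": 0, "turn": 0}, {"tx": 0, "ty": 0, "tz": 0, "turn": 0}, {"tx": 0, "ty": 0, "tz": 0, "turn": 0}, {"tx": 0, "ty": 0, "tz": 0, "turn": 0}, {"tx": 0, "ty": 0, "tz": 0, "turn": 0}]' --jaw 1

```text
time_s: 11.88
tool_pos: [0.4345, -0.1322, 0.0122]
eef_rot: [180.0, -0.1, 0.0]
wrist_force: [-0.6, 1.4, 6.4]
grip_width: 0.0079
```

Emit:
carry_out --commands '[{"tx": 0, "ty": 0, "tz": -0.3, "turn": 0}, {"tx": 0, "ty": 0, "tz": -0.6, "turn": 0}, {"tx": 0, "ty": 0, "tz": -0.6, "turn": 0}, {"tx": 0, "ty": 0, "tz": 0, "turn": 0}, {"tx": 0, "ty": 0, "tz": 0, "turn": 0}]'

```text
time_s: 12.3
tool_pos: [0.4342, -0.1323, 0.0496]
eef_rot: [-180.0, -0.1, -0.0]
wrist_force: [0.2, 0.1, -0.7]
grip_width: 0.0078
```

```bash
cat > v.py <<'E'
from fit import *
import sys
st=telemetry.get_state(); print(st["tool_pos"].round(4),st["wrist_force"].round(2),st["grip_width"])
p=st["tool_pos"]; out=[]
for n,r in (("wrist",80),("side",50)):
    s=snapshot(n); q=p.copy()
    c=np.clip(proj(s,q).astype(int),r,[640-r,480-r]); out.append(cv2.resize(s["image"][c[1]-r:c[1]+r,c[0]-r:c[0]+r],(400,400),interpolation=cv2.INTER_CUBIC))
save(sys.argv[1],np.hstack(out))
E
python3 v.py v1.png
```

```text
[ 0.4342 -0.1323  0.0496] [ 0.22  0.12 -0.75] 0.00780321072833585
```

View pics/v1.png

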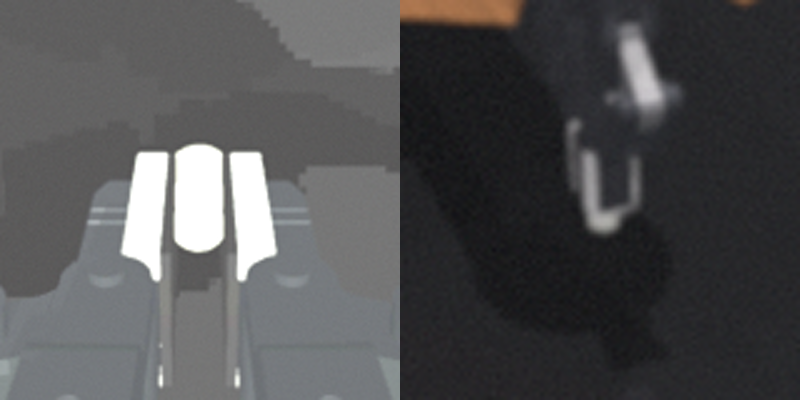

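Emit:
carry_out --commands '[{"tx": 0, "ty": -0.5, "tz": -0.8, "turn": 0}, {"tx": 0, "ty": -0.98, "tz": -0.8, "turn": 0}, {"tx": 0, "ty": -0.98, "tz": -0.8, "turn": 0}, {"tx": 0, "ty": -0.98, "tz": -0.8, "turn": 0}, {"tx": 0.1, "ty": -0.98, "tz": 0, "turn": 0}, {"tx": 0.1, "ty": -0.98, "tz": 0, "turn": 0}, {"tx": 0.1, "ty": -0.98, "tz": 0, "turn": 0}, {"tx": 0.1, "ty": -0.98, "tz": 0, "turn": 0}, {"tx": 0.1, "ty": -0.98, "tz": 0, "turn": 0}, {"tx": 0.08, "ty": -0.98, "tz": 0, "turn": 0}, {"tx": 0, "ty": -0.98, "tz": 0, "turn": 0}, {"tx": 0, "ty": -0.98, "tz": 0, "turn": 0}, {"tx": 0, "ty": -0.98, "tz": 0, "turn": 0}, {"tx": 0, "ty": -0.98, "tz": 0, "turn": 0}, {"tx": 0, "ty": -0.98, "tz": 0, "turn": 0}, {"tx": 0, "ty": -0.98, "tz": 0, "turn": 0}, {"tx": 0, "ty": -0.98, "tz": 0, "turn": 0}, {"tx": 0, "ty": -0.59, "tz": 0, "turn": 0}, {"tx": 0, "ty": 0, "tz": 0, "turn": 0}, {"tx": 0, "ty": 0, "tz": 0, "turn": 0}]'

```text
time_s: 14.07
tool_pos: [0.4476, 0.2868, 0.1278]
eef_rot: [179.9, 0.1, 0.0]
wrist_force: [0.4, -1.0, -1.8]
grip_width: 0.0078
```

```bash
python3 m2.py wr8.png
```

```text
[0.4476 0.2861 0.128 ] [ 1.7991e+02  1.0000e-01 -0.0000e+00] 0.007904161781335139
c 500 [0.4436 0.1357 1.0753] 3333 6473.0
c 20 [0.4491 0.2871 1.4764] 150 3426.0
```

Emit:
carry_out --commands '[{"tx": 0.04, "ty": -0.03, "tz": 0.6, "turn": 0}, {"tx": 0, "ty": 0, "tz": 0.8, "turn": 0}, {"tx": 0, "ty": 0, "tz": 0.8, "turn": 0}, {"tx": 0, "ty": 0, "tz": 0.6, "turn": 0}, {"tx": 0, "ty": 0, "tz": 0.4, "turn": 0}, {"tx": 0, "ty": 0, "tz": 0.3, "turn": 0}, {"tx": 0, "ty": 0, "tz": 0, "turn": 0}, {"tx": 0, "ty": 0, "tz": 0, "turn": 0}]'

```text
time_s: 14.78
tool_pos: [0.4495, 0.2875, 0.0415]
eef_rot: [180.0, -0.0, -0.0]
wrist_force: [0.4, -0.2, 0.4]
grip_width: 0.0081
```

Emit:
carry_out --commands '[{"tx": -0.02, "ty": 0.02, "tz": 0.2, "turn": 0}, {"tx": 0, "ty": 0, "tz": 0.2, "turn": 0}, {"tx": 0, "ty": 0, "tz": 0.14, "turn": 0}, {"tx": 0, "ty": 0, "tz": 0.1, "turn": 0}, {"tx": 0, "ty": 0, "tz": 0.08, "turn": 0}, {"tx": 0, "ty": 0, "tz": 0.04, "turn": 0}, {"tx": 0, "ty": 0, "tz": 0, "turn": 0}]'

```text
time_s: 15.37
tool_pos: [0.4487, 0.2872, 0.0224]
eef_rot: [180.0, 0.0, 0.0]
wrist_force: [0.3, -0.2, 0.5]
grip_width: 0.0081
```

Emit:
carry_out --commands '[{"tx": 0, "ty": 0, "tz": 0.03, "turn": 0}, {"tx": 0, "ty": 0, "tz": 0, "turn": 0}]'

```text
time_s: 15.53
tool_pos: [0.4488, 0.2872, 0.0223]
eef_rot: [180.0, -0.0, 0.0]
wrist_force: [-1.8, -1.0, 5.6]
grip_width: 0.0077
```

Emit:
carry_out --commands '[{"tx": 0, "ty": 0, "tz": 0, "turn": 0}, {"tx": 0, "ty": 0, "tz": 0, "turn": 0}, {"tx": 0, "ty": 0, "tz": 0, "turn": 0}, {"tx": 0, "ty": 0, "tz": 0, "turn": 0}]' --jaw 0.1

```text
time_s: 15.87
tool_pos: [0.4487, 0.2872, 0.0214]
eef_rot: [180.0, 0.0, 0.0]
wrist_force: [0.0, 0.7, 0.5]
grip_width: 0.0383
```

Emit:
carry_out --commands '[{"tx": 0, "ty": 0, "tz": -0.5, "turn": 0}, {"tx": 0, "ty": 0, "tz": -1, "turn": 0}, {"tx": 0, "ty": 0, "tz": -1, "turn": 0}, {"tx": 0, "ty": 0, "tz": -1, "turn": 0}, {"tx": 0, "ty": 0, "tz": -0.5, "turn": 0}, {"tx": 0, "ty": 0, "tz": 0, "turn": 0}]'

```text
time_s: 16.37
tool_pos: [0.4503, 0.2888, 0.1249]
eef_rot: [-179.7, -0.3, 0.0]
wrist_force: [1.3, 0.9, 0.3]
grip_width: 0.0385
```

Run:
```python
from fit import *
st=telemetry.get_state(); print(st["tool_pos"])
out=[]
for n,r in (("wrist",60),("side",40)):
    s=snapshot(n)
    c=np.clip(proj(s,[.449,.287,.02]).astype(int),r,[640-r,480-r]); out.append(cv2.resize(s["image"][c[1]-r:c[1]+r,c[0]-r:c[0]+r],(400,400),interpolation=cv2.INTER_CUBIC))
save("v2.png",np.hstack(out))
```

```text
[0.4502853  0.28878389 0.12491299]
```

View pics/v2.png

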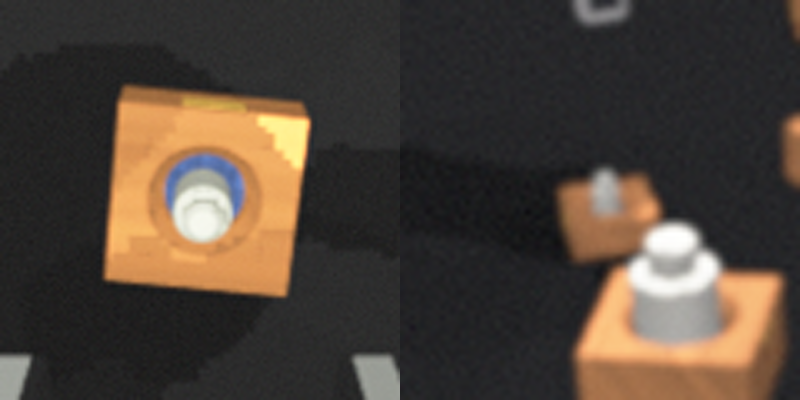

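Emit:
carry_out --commands '[{"tx": 0.04, "ty": 0.5, "tz": 0, "turn": 0}, {"tx": 0.04, "ty": 0.98, "tz": 0, "turn": 0}, {"tx": 0.04, "ty": 0.98, "tz": 0, "turn": 0}, {"tx": 0.04, "ty": 0.98, "tz": 0, "turn": 0}, {"tx": 0.04, "ty": 0.98, "tz": 0, "turn": 0}, {"tx": 0.04, "ty": 0.98, "tz": 0, "turn": 0}, {"tx": 0.04, "ty": 0.98, "tz": 0, "turn": 0}, {"tx": 0.04, "ty": 0.98, "tz": 0, "turn": 0}, {"tx": 0.04, "ty": 0.98, "tz": 0, "turn": 0}, {"tx": 0.04, "ty": 0.98, "tz": 0, "turn": 0}, {"tx": 0.04, "ty": 0.98, "tz": 0, "turn": 0}, {"tx": 0.04, "ty": 0.98, "tz": 0, "turn": 0}, {"tx": 0.04, "ty": 0.98, "tz": 0, "turn": 0}, {"tx": 0.04, "ty": 0.98, "tz": 0, "turn": 0}, {"tx": 0.04, "ty": 0.98, "tz": 0, "turn": 0}, {"tx": 0.04, "ty": 0.98, "tz": 0, "turn": 0}, {"tx": 0.04, "ty": 0.98, "tz": 0, "turn": 0}, {"tx": 0.04, "ty": 0.98, "tz": 0, "turn": 0}, {"tx": 0.02, "ty": 0.98, "tz": 0, "turn": 0}, {"tx": 0, "ty": 0.98, "tz": 0, "turn": 0}]' --jaw -0.1

```text
time_s: 18.13
tool_pos: [0.4657, -0.1923, 0.12]
eef_rot: [-180.0, 0.2, -0.0]
wrist_force: [0.2, -0.1, -0.2]
grip_width: 0.0466
```

Emit:
carry_out --commands '[{"tx": 0, "ty": 0.98, "tz": 0, "turn": 0}, {"tx": 0, "ty": 0.98, "tz": 0, "turn": 0}, {"tx": 0, "ty": 0.98, "tz": 0, "turn": 0}, {"tx": 0, "ty": 0.98, "tz": 0, "turn": 0}, {"tx": 0, "ty": 0.31, "tz": 0.5, "turn": 0}, {"tx": 0, "ty": 0, "tz": 0.5, "turn": 0}, {"tx": 0, "ty": 0, "tz": 0, "turn": 0}, {"tx": 0, "ty": 0, "tz": 0, "turn": 0}]'

```text
time_s: 18.8
tool_pos: [0.4655, -0.2965, 0.0948]
eef_rot: [-179.9, 0.3, -0.0]
wrist_force: [0.1, 0.2, 0.2]
grip_width: 0.0468
```

```bash
python3 m2.py wr9.png
```

```text
[ 0.4665 -0.2965  0.0958] [-1.7997e+02  1.3000e-01  1.0000e-02] 0.047097885092019474
w 200 [ 0.4676 -0.297 ] 31 2103.0
w 100 [ 0.5771 -0.2667] 55 1665.0Traceback (most recent call last):
  File "m2.py", line 9, in <module>
    v,e,_=fit(s,kd,k,x,y,n=n); print(kd,k,v.round(4),round(e),_)
          ~~~^^^^^^^^^^^^^^^^
  File "fit.py", line 32, in fit
    yy,xx=np.nonzero(lab); a=[(lab==j).sum()/(8+np.min(np.hypot(*(np.argwhere(lab==j)-n/2).T))) for j in range(1,cnt)]; b=(lab==1+int(np.argmax(a))).astype(np.uint8)
                                                                                                                                      ~~~~~~~~~^^^
    return _wrapfunc(a, 'argmax', axis=axis, out=out, **kwds)
    return _wrapit(obj, method, *args, **kwds)
    result = getattr(arr, method)(*args, **kwds)
ValueError: attempt to get argmax of an empty sequence
```

Emit:
carry_out --commands '[{"tx": 0.02, "ty": 0.02, "tz": 0.6, "turn": 0}, {"tx": 0, "ty": 0, "tz": 0.7, "turn": 0}, {"tx": 0, "ty": 0, "tz": 0.7, "turn": 0}, {"tx": 0, "ty": 0, "tz": 0.6, "turn": 0}, {"tx": 0, "ty": 0, "tz": 0.38, "turn": 0}, {"tx": 0, "ty": 0, "tz": 0, "turn": 0}, {"tx": 0, "ty": 0, "tz": 0, "turn": 0}]'

```text
time_s: 19.43
tool_pos: [0.4681, -0.297, 0.0224]
eef_rot: [180.0, 0.0, 0.1]
wrist_force: [-0.4, 0.7, 0.7]
grip_width: 0.0469
```

Emit:
carry_out --commands '[{"tx": 0, "ty": 0, "tz": 0, "turn": 0}, {"tx": 0, "ty": 0, "tz": 0, "turn": 0}, {"tx": 0, "ty": 0, "tz": 0, "turn": 0}, {"tx": 0, "ty": 0, "tz": 0, "turn": 0}, {"tx": 0, "ty": 0, "tz": 0, "turn": 0}, {"tx": 0, "ty": 0, "tz": 0, "turn": 0}]' --jaw 1

```text
time_s: 19.93
tool_pos: [0.4687, -0.2974, 0.0236]
eef_rot: [179.9, -0.1, 0.0]
wrist_force: [-1.1, 0.9, 7.2]
grip_width: 0.0254
```

Emit:
carry_out --commands '[{"tx": 0, "ty": 0, "tz": -0.3, "turn": 0}, {"tx": 0, "ty": 0, "tz": -0.8, "turn": 0}, {"tx": 0, "ty": 0, "tz": -0.9, "turn": 0}, {"tx": 0, "ty": 0, "tz": 0, "turn": 0}, {"tx": 0, "ty": 0, "tz": 0, "turn": 0}, {"tx": 0, "ty": 0, "tz": 0, "turn": 0}]'

```text
time_s: 20.43
tool_pos: [0.4669, -0.2966, 0.0714]
eef_rot: [-179.9, 0.1, -0.0]
wrist_force: [0.1, 0.0, -1.9]
grip_width: 0.0253
```

Emit:
carry_out --commands '[{"tx": 0.2, "ty": -0.5, "tz": -0.7, "turn": 0}, {"tx": 0.2, "ty": -0.98, "tz": -0.7, "turn": 0}, {"tx": 0.2, "ty": -0.98, "tz": -0.7, "turn": 0}, {"tx": 0.2, "ty": -0.98, "tz": -0.5, "turn": 0}, {"tx": 0.2, "ty": -0.98, "tz": 0, "turn": 0}, {"tx": 0.2, "ty": -0.98, "tz": 0, "turn": 0}, {"tx": 0.2, "ty": -0.98, "tz": 0, "turn": 0}, {"tx": 0.2, "ty": -0.98, "tz": 0, "turn": 0}, {"tx": 0.2, "ty": -0.98, "tz": 0, "turn": 0}, {"tx": 0.2, "ty": -0.98, "tz": 0, "turn": 0}, {"tx": 0.2, "ty": -0.98, "tz": 0, "turn": 0}, {"tx": 0.2, "ty": -0.98, "tz": 0, "turn": 0}, {"tx": 0.2, "ty": -0.98, "tz": 0, "turn": 0}, {"tx": 0.2, "ty": -0.98, "tz": 0, "turn": 0}, {"tx": 0.2, "ty": -0.98, "tz": 0, "turn": 0}, {"tx": 0.2, "ty": -0.98, "tz": 0, "turn": 0}, {"tx": 0.2, "ty": -0.98, "tz": 0, "turn": 0}, {"tx": 0.2, "ty": -0.98, "tz": 0, "turn": 0}, {"tx": 0.2, "ty": -0.98, "tz": 0, "turn": 0}, {"tx": 0.2, "ty": -0.98, "tz": 0, "turn": 0}]'

```text
time_s: 22.1
tool_pos: [0.5667, 0.1817, 0.135]
eef_rot: [179.9, 0.2, -0.0]
wrist_force: [1.1, -0.1, -2.9]
grip_width: 0.0253
```

Emit:
carry_out --commands '[{"tx": 0.2, "ty": -0.98, "tz": 0, "turn": 0}, {"tx": 0.2, "ty": -0.98, "tz": 0, "turn": 0}, {"tx": 0.2, "ty": -0.98, "tz": 0, "turn": 0}, {"tx": 0.2, "ty": -0.98, "tz": 0, "turn": 0}, {"tx": 0.07, "ty": -0.71, "tz": 0, "turn": 0}, {"tx": 0, "ty": 0, "tz": 0, "turn": 0}, {"tx": 0, "ty": 0, "tz": 0, "turn": 0}, {"tx": 0, "ty": 0, "tz": 0, "turn": 0}]'

```text
time_s: 22.77
tool_pos: [0.5885, 0.2959, 0.1353]
eef_rot: [179.9, 0.2, -0.0]
wrist_force: [-0.3, -0.2, -1.4]
grip_width: 0.0252
```

```bash
sed -i 's/    v,e,_=fit(.*n=n); /    try: v,e,_=fit(s,kd,k,x,y,n=n)\n    except Exception: continue\n    /' m2.py; python3 m2.py wr9.png
```

```text
[0.5888 0.2956 0.1358] [ 1.7991e+02  1.3000e-01 -4.0000e-02] 0.025268805365548177
c 500 [0.5016 0.1154 0.9646] 787 2058.0
c 200 [0.5897 0.2955 0.4493] 694 6545.0
c 100 [0.5947 0.0903 0.4298] 36 5713.0
c 20 [ 0.4489  0.287  -0.0985] 81 2331.0
```

Emit:
carry_out --commands '[{"tx": 0.03, "ty": -0.03, "tz": 0.6, "turn": 0}, {"tx": 0, "ty": 0, "tz": 0.8, "turn": 0}, {"tx": 0, "ty": 0, "tz": 0.8, "turn": 0}, {"tx": 0, "ty": 0, "tz": 0.6, "turn": 0}, {"tx": 0, "ty": 0, "tz": 0.3, "turn": 0}, {"tx": 0, "ty": 0, "tz": 0, "turn": 0}, {"tx": 0, "ty": 0, "tz": 0, "turn": 0}]'

```text
time_s: 23.4
tool_pos: [0.5905, 0.297, 0.0598]
eef_rot: [180.0, -0.0, -0.0]
wrist_force: [1.1, 0.1, -1.6]
grip_width: 0.0255
```

Emit:
carry_out --commands '[{"tx": -0.02, "ty": 0.02, "tz": 0.25, "turn": 0}, {"tx": 0, "ty": 0, "tz": 0.25, "turn": 0}, {"tx": 0, "ty": 0, "tz": 0.2, "turn": 0}, {"tx": 0, "ty": 0, "tz": 0.1, "turn": 0}, {"tx": 0, "ty": 0, "tz": 0.08, "turn": 0}, {"tx": 0, "ty": 0, "tz": 0.05, "turn": 0}, {"tx": 0, "ty": 0, "tz": 0, "turn": 0}, {"tx": 0, "ty": 0, "tz": 0, "turn": 0}]'

```text
time_s: 24.07
tool_pos: [0.5898, 0.2971, 0.0364]
eef_rot: [-180.0, -0.0, 0.0]
wrist_force: [-0.9, -0.5, -2.0]
grip_width: 0.0252
```

Emit:
carry_out --commands '[{"tx": 0, "ty": 0, "tz": 0.05, "turn": 0}, {"tx": 0, "ty": 0, "tz": 0, "turn": 0}]'

```text
time_s: 24.23
tool_pos: [0.59, 0.2972, 0.0357]
eef_rot: [-180.0, -0.1, 0.0]
wrist_force: [-0.2, 0.4, 0.7]
grip_width: 0.0252
```

Emit:
carry_out --commands '[{"tx": 0, "ty": 0, "tz": 0.02, "turn": 0}, {"tx": 0, "ty": 0, "tz": 0, "turn": 0}]'

```text
time_s: 24.4
tool_pos: [0.5901, 0.2973, 0.0356]
eef_rot: [-180.0, -0.1, 0.0]
wrist_force: [-1.5, -0.2, 4.7]
grip_width: 0.0252
```

Emit:
carry_out --commands '[{"tx": 0, "ty": 0, "tz": 0, "turn": 0}, {"tx": 0, "ty": 0, "tz": 0, "turn": 0}, {"tx": 0, "ty": 0, "tz": 0, "turn": 0}, {"tx": 0, "ty": 0, "tz": 0, "turn": 0}]' --jaw -0.1

```text
time_s: 24.73
tool_pos: [0.5897, 0.2969, 0.0344]
eef_rot: [180.0, 0.0, 0.0]
wrist_force: [0.2, -0.6, -0.4]
grip_width: 0.047
```

Emit:
carry_out --commands '[{"tx": 0, "ty": 0, "tz": -0.5, "turn": 0}, {"tx": 0, "ty": 0, "tz": -1, "turn": 0}, {"tx": 0, "ty": 0, "tz": -1, "turn": 0}, {"tx": 0, "ty": 0, "tz": -1, "turn": 0}, {"tx": 0, "ty": 0, "tz": 0, "turn": 0}, {"tx": 0, "ty": 0, "tz": 0, "turn": 0}]'

```text
time_s: 25.23
tool_pos: [0.5907, 0.2978, 0.1251]
eef_rot: [-179.8, -0.2, 0.0]
wrist_force: [0.1, -0.5, -0.9]
grip_width: 0.0468
```

Run:
```python
from fit import *
st=telemetry.get_state(); print(st["tool_pos"])
out=[]
for n,r in (("wrist",80),("side",40)):
    s=snapshot(n)
    c=np.clip(proj(s,[.59,.297,.02]).astype(int),r,[640-r,480-r]); out.append(cv2.resize(s["image"][c[1]-r:c[1]+r,c[0]-r:c[0]+r],(400,400),interpolation=cv2.INTER_CUBIC))
save("v3.png",np.hstack(out))
```

```text
[0.59071033 0.29777103 0.12509014]
```

View pics/v3.png

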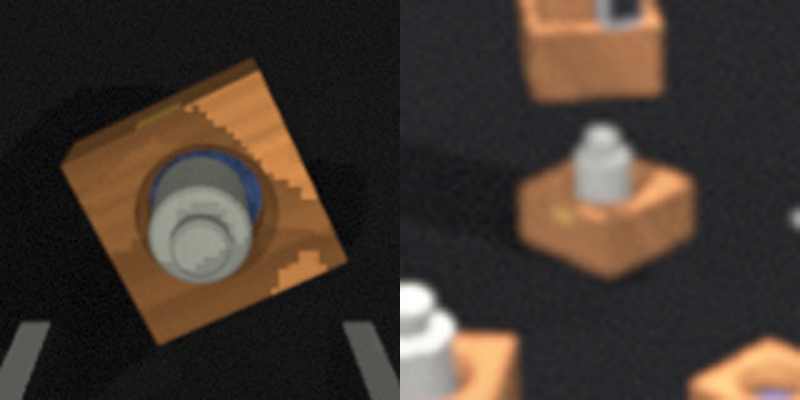

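Emit:
carry_out --commands '[{"tx": -0.05, "ty": 0.5, "tz": 0, "turn": 0}, {"tx": -0.05, "ty": 0.98, "tz": 0, "turn": 0}, {"tx": -0.05, "ty": 0.98, "tz": 0, "turn": 0}, {"tx": -0.05, "ty": 0.98, "tz": 0, "turn": 0}, {"tx": -0.05, "ty": 0.98, "tz": 0, "turn": 0}, {"tx": -0.05, "ty": 0.98, "tz": 0, "turn": 0}, {"tx": -0.05, "ty": 0.98, "tz": 0, "turn": 0}, {"tx": -0.05, "ty": 0.98, "tz": 0, "turn": 0}, {"tx": -0.05, "ty": 0.98, "tz": 0, "turn": 0}, {"tx": -0.05, "ty": 0.98, "tz": 0, "turn": 0}, {"tx": 0, "ty": 0.98, "tz": 0, "turn": 0}, {"tx": 0, "ty": 0.98, "tz": 0, "turn": 0}, {"tx": 0, "ty": 0.98, "tz": 0, "turn": 0}, {"tx": 0, "ty": 0.98, "tz": 0, "turn": 0}, {"tx": 0, "ty": 0.98, "tz": 0, "turn": 0}, {"tx": 0, "ty": 0.98, "tz": 0, "turn": 0}, {"tx": 0, "ty": 0.98, "tz": 0, "turn": 0}, {"tx": 0, "ty": 0.98, "tz": 0, "turn": 0}, {"tx": 0, "ty": 0.98, "tz": 0, "turn": 0}, {"tx": 0, "ty": 0.98, "tz": 0, "turn": 0}]' --jaw 0

```text
time_s: 27.0
tool_pos: [0.5757, -0.1827, 0.1208]
eef_rot: [-180.0, 0.2, -0.0]
wrist_force: [0.2, 0.2, 0.2]
grip_width: 0.0425
```

Emit:
carry_out --commands '[{"tx": 0, "ty": 0.98, "tz": 0, "turn": 0}, {"tx": 0, "ty": 0.98, "tz": 0, "turn": 0}, {"tx": 0, "ty": 0.98, "tz": 0, "turn": 0}, {"tx": 0, "ty": 0.48, "tz": 0.5, "turn": 0}, {"tx": 0, "ty": 0, "tz": 0.5, "turn": 0}, {"tx": 0, "ty": 0, "tz": 0, "turn": 0}, {"tx": 0, "ty": 0, "tz": 0, "turn": 0}, {"tx": 0, "ty": 0, "tz": 0, "turn": 0}]'

```text
time_s: 27.67
tool_pos: [0.5771, -0.2661, 0.0967]
eef_rot: [180.0, 0.1, 0.1]
wrist_force: [0.2, 0.7, -0.6]
grip_width: 0.043
```

```bash
python3 m2.py wr10.png
```

```text
[ 0.5775 -0.266   0.0973] [ 1.7999e+02 -1.0000e-02  7.0000e-02] 0.04311427470943577
w 200 [ 0.399 -0.229] 141 141.0
w 100 [ 0.5772 -0.2667] 28 1246.0
w 20 [ 0.339  -0.1195] 122 122.0
```

View pics/wr10.png

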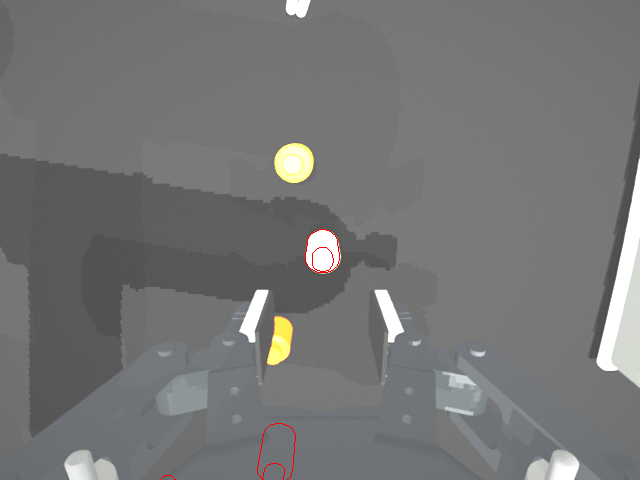

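The steel 100 g is the white one at (322,250). The yellow (293,162) and orange (280,340) look-alikes are clear of the fingers.

Emit:
carry_out --commands '[{"tx": 0, "ty": 0.03, "tz": 0.6, "turn": 0}, {"tx": 0, "ty": 0, "tz": 0.8, "turn": 0}, {"tx": 0, "ty": 0, "tz": 0.8, "turn": 0}, {"tx": 0, "ty": 0, "tz": 0.6, "turn": 0}, {"tx": 0, "ty": 0, "tz": 0.4, "turn": 0}, {"tx": 0, "ty": 0, "tz": 0, "turn": 0}, {"tx": 0, "ty": 0, "tz": 0, "turn": 0}]'

```text
time_s: 28.3
tool_pos: [0.5777, -0.267, 0.0174]
eef_rot: [180.0, -0.0, 0.1]
wrist_force: [-0.6, -0.8, 0.3]
grip_width: 0.0424
```

Emit:
carry_out --commands '[{"tx": 0, "ty": 0, "tz": 0, "turn": 0}, {"tx": 0, "ty": 0, "tz": 0, "turn": 0}, {"tx": 0, "ty": 0, "tz": 0, "turn": 0}, {"tx": 0, "ty": 0, "tz": 0, "turn": 0}, {"tx": 0, "ty": 0, "tz": 0, "turn": 0}, {"tx": 0, "ty": 0, "tz": 0, "turn": 0}]' --jaw 1

```text
time_s: 28.8
tool_pos: [0.5784, -0.2674, 0.0188]
eef_rot: [180.0, -0.2, 0.0]
wrist_force: [0.6, 2.6, 5.9]
grip_width: 0.0181
```

Emit:
carry_out --commands '[{"tx": 0, "ty": 0, "tz": -0.3, "turn": 0}, {"tx": 0, "ty": 0, "tz": -0.8, "turn": 0}, {"tx": 0, "ty": 0, "tz": -0.9, "turn": 0}, {"tx": 0, "ty": 0, "tz": 0, "turn": 0}, {"tx": 0, "ty": 0, "tz": 0, "turn": 0}, {"tx": 0, "ty": 0, "tz": 0, "turn": 0}]'

```text
time_s: 29.3
tool_pos: [0.5765, -0.2671, 0.0665]
eef_rot: [-180.0, 0.1, -0.0]
wrist_force: [0.4, -0.6, -1.7]
grip_width: 0.0188
```

Emit:
carry_out --commands '[{"tx": 0.05, "ty": -0.5, "tz": -0.6, "turn": 0}, {"tx": 0.05, "ty": -0.98, "tz": -0.6, "turn": 0}, {"tx": 0.05, "ty": -0.98, "tz": -0.6, "turn": 0}, {"tx": 0.05, "ty": -0.98, "tz": -0.4, "turn": 0}, {"tx": 0.05, "ty": -0.98, "tz": 0, "turn": 0}, {"tx": 0.05, "ty": -0.98, "tz": 0, "turn": 0}, {"tx": 0.05, "ty": -0.98, "tz": 0, "turn": 0}, {"tx": 0.05, "ty": -0.98, "tz": 0, "turn": 0}, {"tx": 0.05, "ty": -0.98, "tz": 0, "turn": 0}, {"tx": 0.05, "ty": -0.98, "tz": 0, "turn": 0}, {"tx": 0.05, "ty": -0.98, "tz": 0, "turn": 0}, {"tx": 0.05, "ty": -0.98, "tz": 0, "turn": 0}, {"tx": 0.05, "ty": -0.98, "tz": 0, "turn": 0}, {"tx": 0.05, "ty": -0.98, "tz": 0, "turn": 0}, {"tx": 0.02, "ty": -0.7, "tz": 0, "turn": 0}, {"tx": 0, "ty": -0.36, "tz": 0, "turn": 0}, {"tx": 0, "ty": 0, "tz": 0, "turn": 0}, {"tx": 0, "ty": 0, "tz": 0, "turn": 0}, {"tx": 0, "ty": 0, "tz": 0, "turn": 0}]'

```text
time_s: 30.88
tool_pos: [0.5947, 0.0892, 0.1215]
eef_rot: [180.0, 0.1, -0.0]
wrist_force: [-0.4, -1.1, -1.7]
grip_width: 0.0187
```

```bash
python3 m2.py wr11.png; python3 v.py v4.png
```

```text
[0.5949 0.0891 0.1217] [ 1.7998e+02  5.0000e-02 -7.0000e-02] 0.018536984260047913
w 20 [ 0.337 -0.072] 93 93.0
c 500 [0.4659 0.06   0.7931] 370 1013.0
c 200 [0.5892 0.2957 2.0234] 2178 5930.0
c 100 [0.5945 0.0906 0.4248] 240 5243.0
c 20 [0.4557 0.2913 0.8857] 1136 1462.0
[0.5949 0.0891 0.1217] [ 0.14  0.42 -1.05] 0.018536984260047913
```

View pics/v4.png

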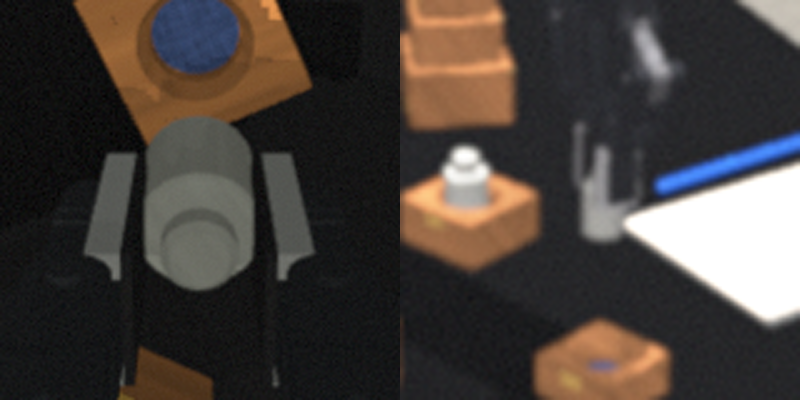

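Emit:
carry_out --commands '[{"tx": 0, "ty": -0.05, "tz": 0.6, "turn": 0}, {"tx": 0, "ty": 0, "tz": 0.8, "turn": 0}, {"tx": 0, "ty": 0, "tz": 0.8, "turn": 0}, {"tx": 0, "ty": 0, "tz": 0.5, "turn": 0}, {"tx": 0, "ty": 0, "tz": 0.25, "turn": 0}, {"tx": 0, "ty": 0, "tz": 0, "turn": 0}, {"tx": 0, "ty": 0, "tz": 0, "turn": 0}]'

```text
time_s: 31.62
tool_pos: [0.5956, 0.0911, 0.0487]
eef_rot: [180.0, -0.0, -0.0]
wrist_force: [0.6, -0.2, -1.1]
grip_width: 0.019
```

Emit:
carry_out --commands '[{"tx": -0.02, "ty": 0.02, "tz": 0.2, "turn": 0}, {"tx": 0, "ty": 0, "tz": 0.2, "turn": 0}, {"tx": 0, "ty": 0, "tz": 0.14, "turn": 0}, {"tx": 0, "ty": 0, "tz": 0.1, "turn": 0}, {"tx": 0, "ty": 0, "tz": 0.06, "turn": 0}, {"tx": 0, "ty": 0, "tz": 0.04, "turn": 0}, {"tx": 0, "ty": 0, "tz": 0, "turn": 0}, {"tx": 0, "ty": 0, "tz": 0, "turn": 0}]'

```text
time_s: 32.28
tool_pos: [0.5949, 0.0911, 0.0299]
eef_rot: [-180.0, -0.0, 0.0]
wrist_force: [0.8, 0.1, -0.3]
grip_width: 0.0187
```

Emit:
carry_out --commands '[{"tx": 0, "ty": 0, "tz": 0.03, "turn": 0}, {"tx": 0, "ty": 0, "tz": 0.02, "turn": 0}, {"tx": 0, "ty": 0, "tz": 0, "turn": 0}]'

```text
time_s: 32.53
tool_pos: [0.595, 0.0911, 0.0298]
eef_rot: [180.0, -0.0, 0.0]
wrist_force: [-2.1, -0.8, 6.3]
grip_width: 0.0187
```

Emit:
carry_out --commands '[{"tx": 0, "ty": 0, "tz": 0, "turn": 0}, {"tx": 0, "ty": 0, "tz": 0, "turn": 0}, {"tx": 0, "ty": 0, "tz": 0, "turn": 0}, {"tx": 0, "ty": 0, "tz": 0, "turn": 0}]' --jaw 0

```text
time_s: 32.87
tool_pos: [0.5947, 0.091, 0.0284]
eef_rot: [180.0, 0.0, 0.0]
wrist_force: [0.8, -1.0, -0.1]
grip_width: 0.0425
```

Emit:
carry_out --commands '[{"tx": 0, "ty": 0, "tz": -0.5, "turn": 0}, {"tx": 0, "ty": 0, "tz": -1, "turn": 0}, {"tx": 0, "ty": 0, "tz": -1, "turn": 0}, {"tx": 0, "ty": 0, "tz": -1, "turn": 0}, {"tx": 0, "ty": 0, "tz": -1, "turn": 0}, {"tx": 0, "ty": 0, "tz": -1, "turn": 0}, {"tx": -0.8, "ty": 0, "tz": -1, "turn": 0}, {"tx": -0.8, "ty": 0, "tz": -1, "turn": 0}, {"tx": -0.8, "ty": 0, "tz": -1, "turn": 0}, {"tx": -0.8, "ty": 0, "tz": 0, "turn": 0}, {"tx": -0.8, "ty": -0.8, "tz": 0, "turn": 0}, {"tx": 0, "ty": -0.8, "tz": 0, "turn": 0}, {"tx": 0, "ty": -0.8, "tz": 0, "turn": 0}, {"tx": 0, "ty": -0.8, "tz": 0, "turn": 0}, {"tx": 0, "ty": 0, "tz": 0, "turn": 0}, {"tx": 0, "ty": 0, "tz": 0, "turn": 0}, {"tx": 0, "ty": 0, "tz": 0, "turn": 0}]'

```text
time_s: 34.28
tool_pos: [0.4945, 0.1706, 0.2408]
eef_rot: [180.0, 0.0, 0.0]
wrist_force: [0.1, -0.3, -0.4]
grip_width: 0.0428
```

Run:
```python
from fit import *
s=snapshot("wrist"); im=s["image"].copy()
print(telemetry.get_state()["tool_pos"])
# each seated weight: predicted knob-top outline at case centre
Z={"500":.014,"200":.012,"100":.011,"20":.010}
for k,(x,y) in {"500":(.4437,.1360),"200":(.5898,.2965),"100":(.5947,.0905),"20":(.449,.287)}.items():
    v,e,n=fit(s,"c",k,x,y,n=110); print(k,v.round(4),round(e))
    H=W[k][3]+Z[k]
    p=np.array([proj(s,q+np.array([x,y,0])) for q in circ(W[k][2],H)]); cv2.polylines(im,[p.astype(int)],True,(255,0,0))
s2=snapshot("side"); c=proj(s2,[.52,.19,.03]).astype(int)
save("end.png",np.hstack([cv2.resize(im,(480,360)),cv2.resize(s2["image"][c[1]-70:c[1]+70,c[0]-60:c[0]+60],(308,360))]))
```

```text
[0.49455048 0.17034871 0.24084351]
500 [0.4439 0.1352 1.0645] 167
200 [0.5898 0.2961 0.4599] 138
100 [0.5829 0.0939 0.5206] 1990
20 [0.449  0.287  1.4677] 83
```

View pics/end.png

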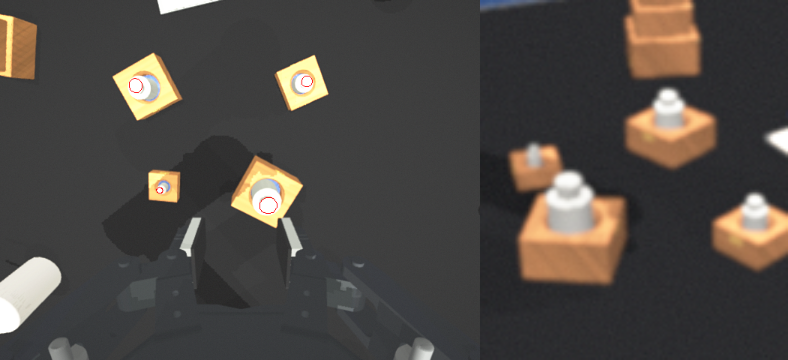

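All four weights stand upright in their wells, and the predicted knob outlines (red) lie on the real knobs. The cases are flat and the gripper is clear. Handing in.

```bash
python3 -c "
from bench import workorder; print(workorder.sign_off())"
```

```text
the job is handed in; nothing more can be done
None
```

I put all four steel weights (500, 20, 200 and 100 g) into their own cases, lowering each one until the wrist force showed it touching the well floor before releasing it. The job was handed in at about 34 s of the 102 s allowed; sign-off reports no verdict.

- **Last check:** The final wrist and side pictures show all four weights upright in the right wells. The knob outlines I predicted for seated weights fall on the real knobs. The cases look flat and the gripper was clear of everything.
- **Left alone:** The beaker and the yellow, orange and black look-alikes were never approached closer than planned. I did not re-measure the beaker at the end.
- **Disagreements:** The top and side cameras differed by 3–6 mm, so I relied on the wrist camera, which fell between them. The final outline fit for the 100 g case failed because it locked onto the wrong patch of the image, so I judged that case by the picture and by its earlier good fits. The gripper opening read 2–5 mm below the weights' true diameters, but every lift held.

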